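# Complete the capacitor kit and shut the keeper

### The job

The kit frame must hold one capacitor of each of the three heights (short, medium and tall, all equally thick), but one height is missing. Take a spare of the missing height from the bench (either one, if there are two), stand it upright in the empty bay and let go of it, then swing the keeper bar fully shut. Leave the other capacitors and the things on the bench where they are, and knock nothing over.

Things in the scene. Friction and masses are not known exactly. Their poses are not given: they have to be found in the camera images.
- cap_short_1: short can capacitor: upright black cylinder, 50 mm diameter, 70 mm tall (plus two 5 mm terminal studs on its aluminium-coloured top; nothing to grip). Origin at the centre of its underside, z up along its axis. It starts standing either in a bay of the kit frame or on the bench
- cap_short_2: short can capacitor: upright black cylinder, 50 mm diameter, 70 mm tall (plus two 5 mm terminal studs on its aluminium-coloured top; nothing to grip). Origin at the centre of its underside, z up along its axis. It starts standing either in a bay of the kit frame or on the bench
- cap_medium_1: medium can capacitor: upright black cylinder, 50 mm diameter, 95 mm tall (plus two 5 mm terminal studs on its aluminium-coloured top; nothing to grip). Origin at the centre of its underside, z up along its axis. It starts standing either in a bay of the kit frame or on the bench
- cap_medium_2: medium can capacitor: upright black cylinder, 50 mm diameter, 95 mm tall (plus two 5 mm terminal studs on its aluminium-coloured top; nothing to grip). Origin at the centre of its underside, z up along its axis. It starts standing either in a bay of the kit frame or on the bench
- cap_tall_1: tall can capacitor: upright black cylinder, 50 mm diameter, 120 mm tall (plus two 5 mm terminal studs on its aluminium-coloured top; nothing to grip). Origin at the centre of its underside, z up along its axis. It starts standing either in a bay of the kit frame or on the bench
- cap_tall_2: tall can capacitor: upright black cylinder, 50 mm diameter, 120 mm tall (plus two 5 mm terminal studs on its aluminium-coloured top; nothing to grip). Origin at the centre of its underside, z up along its axis. It starts standing either in a bay of the kit frame or on the bench
- kit_frame: aluminium kit frame fixed to the bench: three bays in a row along its y axis, each 70 x 70 mm inside, separated by 22 mm wide dividers; walls 25 mm high, 274 mm long. It has no raised floor: capacitors in it stand at bench height. Open on its front (-x) side, where the keeper bar closes it. Origin at bench level, under the centre of the middle bay
- bay0 (a point): centre of bay 0 of the kit frame at bench level (+y end); bay centres are 92 mm apart
- bay1 (a point): centre of bay 1 of the kit frame at bench level (middle); bay centres are 92 mm apart
- bay2 (a point): centre of bay 2 of the kit frame at bench level (-y end); bay centres are 92 mm apart
- keeper (a joint): angle of the keeper bar, rad: 0 is fully shut along the front of the frame, against its stop; grows as its free end swings out towards -x of the frame. Stiff hinge, stays where it is left. The bar is steel, 12 mm wide, between 14 and 24 mm above the bench
- keeper_hinge (a point): vertical hinge axis of the keeper bar, at the +y front corner of the frame, 19 mm above the bench
- keeper_post (a point): top centre of the upright round post on the bar's free end: 14 mm diameter, from the bar up to 97 mm above the bench, 287 mm from the hinge axis; push it or pinch it from above to swing the bar
- solder_reel: grey solder reel, 56 mm across, 38 mm tall, standing flat among the spare capacitors (bystander; origin under its centre)
- cleaner_bottle: white bottle, 60 mm across, 150 mm tall (bystander; origin under its centre)
- screwdriver: screwdriver with a black handle, 190 mm long, lying on the bench beyond the frame (bystander)
- brush: wooden brush, 170 mm long, lying between the frame and the robot (bystander)
- board_carrier: red carrier with a green circuit board, 190 x 140 x 25 mm (bystander; origin under its centre)
- heat_sink: finned aluminium block, 100 x 60 x 34 mm (bystander; origin under its centre)
Not all that is in view belongs to the job. What is shaped like the cap_tall_1 but pink is not meant.

How it is judged:
By the outcome, as a careful person would: the job done as asked, in the order asked, and still so for the second after the job is handed in, with the robot touching nothing.
It also fails if it takes over 54 s, if anything falls off the work surface, if the arm or the gripper's body presses on something with over 40 N, if the wrist force passes 120 N, or if a joint passes its speed limit or range.

### The arm

A 7-joint arm with a two-finger parallel gripper is mounted at the origin on the work surface. World frame = base frame: x ahead of the robot, y to its left, z up, the work surface at z = 0. Lengths are in m, angles in rad, forces in N, time in s.
With the tool pointing down it reaches from about 0.425 to 0.925 m from the base axis. Payload 6.8 kg.
Tool frame: the origin (TCP) lies at the very end of the fingers, on their centre line; the grasp point (between the pads) lies 19 mm behind it; z points along the fingers, y is the line along which they close (so a half turn about z gives the same grasp; the last joint's range is limited). The gripper opens to 85 mm and grips with 20 to 120 N. Pads are 22 mm wide; open, the fingers measure 114 mm over their backs; the gripper's body (76 mm by 85 mm) begins 54 mm behind the grasp point. The pads swing forward as they close: fully open they stand 13 mm farther back than shut.
Start: joints at [-1.401, 0.477, 0.022, 1.555, -0.011, 1.109, -0.083], TCP at [0.185, 0.649, 0.21] pointing down, gripper open.
Joint ranges: [-2.96, 2.96], [-0.34, 2.1], [-1.41, 1.46], [0.24, 2.44], [-1.37, 4.51], [0.17, 1.92], [-2.96, 2.96]. Speed limits (rad/s): [2.39, 2.39, 3.14, 3.14, 3.14, 3.14, 3.14].

### API

Orientations are given as a rotation vector (axis times angle).
In Python, from rig import telemetry, grab_frame, finish_job gives the robot as it stands.
- The arm moves only by the shell command python3 -m inch 'ROWS' [FORCE]. ROWS is JSON, a list of rows, each a list of 3 entries, a list of its own where there are three numbers: the opening, from -1 (shut) to 1 (fully open), then the shift along the tool's x, y, z in m, then the turn about the tool's z in degrees. In form: [[grip, [x, y, z], yaw], ...]. A call has 1 to 5 rows; each row shifts and turns the commanded pose from where the row before left it, along the tool's axes as they then stand; what a row does not reach is not made up. A row lasts 1/12 s, in which the tool goes at most 41.7 mm and 7.16 degrees, less where a joint would pass 70% of its speed; a pose out of reach is approached as far as the arm can. A call is refused whole if a number of a shift passes 0.0417 or a number of a turn 7.16, either way. A call with a gripper value outside its range is refused whole. The fingers move at their own pace and stop on an object; FORCE is the grip in N (left out, the last holds). Time passes only in rows, so rows that do not move let the fingers close. It gives the time, the measured TCP pose, the force, the opening and the grip force at its end, in the units of the state.
- telemetry.read_state(): the state, without advancing time (a new reading comes with each control period).
- grab_frame(name): name is "scene" or "top" or "wrist"; returns a dict with "frame" (420x560x3 uint8, blue, green, red), "z_map" (420x560 float32, m along the optical axis (not along the pixel's ray), 0 where there is no reading), "fx", "fy", "cx", "cy" (pixels), "k1" (the pictures are not rectified: a ray, as slopes to the right and down, at radius r is drawn at 1 + k1 r^2 times it, then the intrinsics apply), "R" (3x3) and "t" (3): a world point X has camera coordinates R X + t. Camera axes: x right, y down, z forward; pixel columns grow to the right and rows downward; lengths in m; the calibration is good to about 2 mm. A picture is of the moment at which its call begins.
- finish_job(): hands the job in; it is judged then, once.
The state is a dict: "clock": time; "joint_pos": joint angles; "dq": joint speeds; "joint_torque": joint torques, N m; "eef_pos": TCP position; "orientation": TCP orientation; "contact_force": force on the tool from outside, world axes, zero at the start; "ft_torque": the same for the moment, N m; "width": finger opening in m; "finger_force": force on a finger pad.
Only numpy, scipy, OpenCV 4.12 (cv2) and the standard library are available. Lean on these libraries where they do the work, as an engineer would, in place of code of your own. Each camera call takes 0.05 s, during which the arm holds its last target. There are 200 camera calls.

## Working session

There is one attempt and no reset: what is moved stays moved. The work goes in short steps, Python scripts to look and compute and a shell command to move; the robot and the scene stay as the last step left them, time stands still between calls to the robot, and variables do not carry over. Pictures are saved under pics/ and viewed, at most 10 in all, crops included, and the job is handed in when it is done.

```bash
mkdir -p pics; cat > h.py <<'E'
import numpy as np,cv2
from rig import telemetry,grab_frame
def pts(f):
    h,w=f["z_map"].shape
    u,v=np.meshgrid(np.arange(w,dtype=float),np.arange(h,dtype=float))
    K=np.array([[f["fx"],0,f["cx"]],[0,f["fy"],f["cy"]],[0,0,1]])
    n=cv2.undistortPoints(np.stack([u.ravel(),v.ravel()],1)[:,None],K,np.array([f["k1"],0,0,0,0.]))[:,0].reshape(h,w,2)
    z=f["z_map"]
    P=np.dstack([n[...,0]*z,n[...,1]*z,z])
    X=(P-np.array(f["t"]))@np.array(f["R"])
    X[z==0]=np.nan
    return X
E
python3 - <<'E'
from h import *
import pickle
for n in("scene","top"):
    f=grab_frame(n);cv2.imwrite(f"pics/{n}0.png",f["frame"]);pickle.dump(f,open(n+".pkl","wb"))
    R=np.array(f["R"]);print(n,-R.T@np.array(f["t"]),f["k1"],f["fx"],R[2])
s=telemetry.read_state();print(s)
E
```

```text
scene [1.17063543 0.48232812 0.88029145] -0.04784445303574484 432.9354298493672 [-0.57240536 -0.39731718 -0.71728039]
top [0.35787308 0.04952329 1.39608188] 0.04794342349456022 471.05594641760086 [ 0.16437014  0.00185399 -0.98639699]
{'clock': 0.1, 'joint_pos': array([-1.40108866,  0.47773597,  0.02234878,  1.55636915, -0.01151254,
        1.10927621, -0.0831227 ]), 'dq': array([ 5.25028110e-04,  9.01932186e-05,  3.05354685e-04, -2.23961404e-03,
       -5.07836314e-04, -4.67599669e-04,  6.48479603e-04]), 'joint_torque': array([ 4.41638811e-03, -5.97763002e+01,  1.61371440e+00, -2.81954527e+01,
        1.28452064e-02,  4.99392656e-03, -7.03993408e-06]), 'eef_pos': array([0.18497402, 0.64856575, 0.20950365]), 'orientation': array([-4.34982539e-01, -3.11121361e+00,  2.60173789e-03]), 'contact_force': array([ 0.44977629,  0.22086581, -0.26031028]), 'ft_torque': array([0.05452625, 0.01542831, 0.02973545]), 'finger_force': 0.0, 'width': 0.08545068633787331}
```

View pics/top0.png

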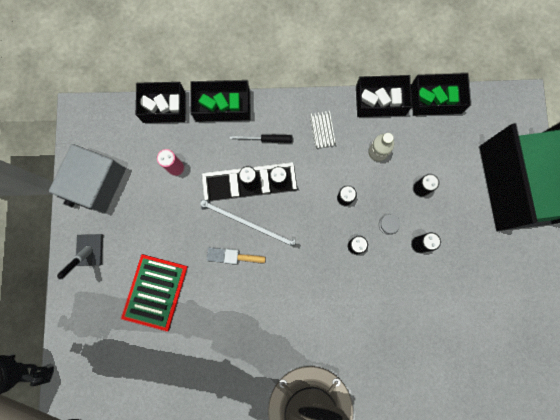

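View pics/scene0.png

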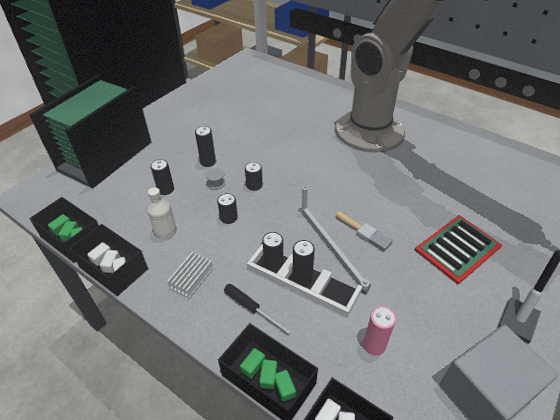

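The top view shows the empty bay at the left, beside the hinge at about (205,204), with caps in the bays at (247,175) and (278,175). The post is at about (293,243). The bench spares are at (347,195), (358,245), (428,184) and (428,242), with the reel at (389,224). The pink decoy is at (168,160). Next I'll measure the heights and positions.

```bash
cat > m.py <<'E'
from h import *
import pickle
f=pickle.load(open("top.pkl","rb"));X=pts(f);g=f["frame"].astype(int)
K=np.array([[f["fx"],0,f["cx"]],[0,f["fy"],f["cy"]],[0,0,1]])
R=np.array(f["R"]);C=-R.T@np.array(f["t"])
print("bench z",np.nanmedian(X[180:260,310:330,2]))
def onplane(u,v,z):
    n=cv2.undistortPoints(np.array([[[u,v]]],float),K,np.array([f["k1"],0,0,0,0.]))[0,0]
    d=R.T@np.array([n[0],n[1],1]);return C+d*(z-C[2])/d[2]
if __name__=="__main__":
    for n,u,v in[("A",347,195),("B",358,245),("C",428,184),("D",428,242),("k1",247,175),("k2",278,175),("reel",389,224),("post",293,243),("bottle",383,146)]:
        w=X[v-18:v+19,u-18:u+19].reshape(-1,3);w=w[~np.isnan(w[:,2])]
        zt=np.percentile(w[w[:,2]>.028][:,2],90) if n!="post" else w[:,2].max()
        t=w[abs(w[:,2]-zt)<.008]
        (cx,cy),r=cv2.minEnclosingCircle(t[:,:2].astype(np.float32))
        print(n,"z",zt.round(4),"mean",t.mean(0).round(4),"circ",round(cx,4),round(cy,4),round(r,4),len(t))
    # frame: white walls ~25mm
    m=(abs(X[...,2]-.025)<.006)&(g.min(2)>150);m[:150]=0;m[202:]=0;m[:,:195]=0;m[:,305:]=0
    q=X[m][:,:2].astype(np.float32);r=cv2.minAreaRect(q);print("frame",len(q),r,cv2.boxPoints(r).round(4).tolist())
    # bar
    m=(X[...,2]>.012)&(X[...,2]<.032);m[:205]=0;m[245:]=0;m[:,:208]=0;m[:,290:]=0;m[:,:]&=True
    q=X[m][:,:2].astype(np.float32);print("bar",len(q),cv2.fitLine(q,cv2.DIST_HUBER,0,.01,.01).ravel())
    for n,u,v in[("hinge",205,204)]:print(n,X[v-4:v+5:2,u-4:u+5:2].round(3).tolist())
E
python3 m.py
python3 - <<'E'
import cv2
a=cv2.imread('pics/top0.png')[120:270,180:460]
cv2.imwrite('pics/crop.png',cv2.resize(a,(784,420),interpolation=cv2.INTER_CUBIC))
E
```

```text
bench z -0.0003943526096759292
A z 0.0742 mean [ 0.5915 -0.1259  0.0709] circ 0.5919 -0.1261 0.0248 218
B z 0.0741 mean [ 0.4474 -0.1496  0.071 ] circ 0.4477 -0.1496 0.025 232
C z 0.0985 mean [ 0.6132 -0.3533  0.0957] circ 0.6147 -0.3536 0.0264 257
D z 0.1237 mean [ 0.4477 -0.336   0.1209] circ 0.4481 -0.3364 0.0259 272
k1 z 0.1233 mean [0.6447 0.1554 0.1205] circ 0.6449 0.1557 0.0249 239
k2 z 0.0982 mean [0.6479 0.0702 0.0955] circ 0.6485 0.0701 0.0247 228
reel z 0.0409 mean [ 0.5068 -0.2484  0.0378] circ 0.5071 -0.2484 0.0276 265
post z 0.101 mean [0.4579 0.0344 0.0972] circ 0.4578 0.0347 0.0067 17
bottle z 0.1496 mean [ 0.7314 -0.2311  0.1502] circ 0.732 -0.2323 0.0143 84
frame 672 ((0.6471929550170898, 0.16267244517803192), (0.08367535471916199, 0.28195735812187195), 6.856326103210449) [[0.5888000130653381, 0.29760000109672546], [0.6225000023841858, 0.01769999973475933], [0.7056000232696533, 0.027699999511241913], [0.6718999743461609, 0.3075999915599823]]
bar 375 [0.43890712 0.89853245 0.5189981  0.1605583 ]
hinge [[[0.598, 0.305, 0.001], [0.596, 0.297, 0.01], [0.596, 0.292, 0.008], [0.595, 0.285, 0.013], [0.598, 0.282, -0.002]], [[0.588, 0.302, 0.02], [0.585, 0.293, 0.037], [0.586, 0.288, 0.031], [0.586, 0.282, 0.029], [0.591, 0.281, 0.003]], [[0.581, 0.301, 0.026], [0.581, 0.294, 0.028], [0.582, 0.289, 0.023], [0.58, 0.282, 0.029], [0.582, 0.278, 0.02]], [[0.578, 0.303, 0.01], [0.575, 0.294, 0.029], [0.575, 0.289, 0.027], [0.575, 0.283, 0.025], [0.575, 0.277, 0.027]], [[0.574, 0.305, -0.001], [0.571, 0.297, 0.014], [0.572, 0.291, 0.01], [0.572, 0.286, 0.009], [0.571, 0.279, 0.014]]]
```

View pics/crop.png

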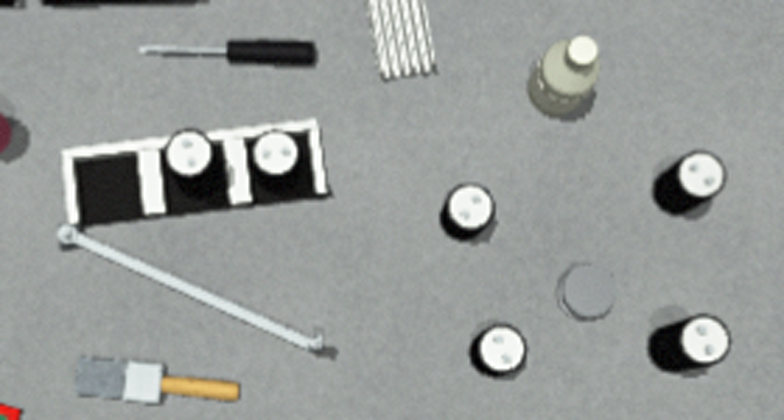

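The frame holds a tall cap in bay1 and a medium in bay2, so the missing height is short. I'll take spare A at (0.592, -0.126), measured 70 mm tall, and put it in bay0 at about (0.631, 0.253). First I'll turn the tool so its y axis lies along the frame's x, then travel to A.

```bash
cat > st.py <<'E'
import sys
from h import *
from scipy.spatial.transform import Rotation as Ro
s=telemetry.read_state();M=Ro.from_rotvec(s["orientation"]).as_matrix();p=s["eef_pos"]
print(round(s["clock"],2),p.round(4),"yaw_y",np.degrees(np.arctan2(M[1,1],M[0,1])).round(2),"zt",M[:,2].round(3),"w",round(s["width"],4),"F",s["contact_force"].round(1),"ff",s["finger_force"],"j",s["joint_pos"].round(2))
if len(sys.argv)>3:
    t=np.array(list(map(float,sys.argv[1:4])));print("tool delta",(M.T@(t-p)).round(4))
E
R='[[1,[0,0,0],6.72],[1,[0,0,0],6.72],[1,[0,0,0],6.72],[1,[0,0,0],6.72],[1,[0,0,0],6.72]]'; unset R
python3 -m inch '[[1,[0,0,0],6.72],[1,[0,0,0],6.72],[1,[0,0,0],6.72],[1,[0,0,0],6.72],[1,[0,0,0],6.72]]'
python3 -m inch '[[1,[0,0,0],6.72],[1,[0,0,0],6.72],[1,[0,0,0],6.72],[1,[0,0,0],6.72],[1,[0,0,0],6.72]]' >/dev/null
python3 -m inch '[[1,[0,0,0],0]]' >/dev/null
python3 st.py 0.592 -0.126 0.2
```

```text
clock: 0.52
eef_pos: [0.185, 0.6488, 0.2098]
orientation: [1.324, 2.849, -0.002]
contact_force: [0.6, 0.1, -1.2]
width: 0.0855
finger_force: 0.0
1.02 [0.1848 0.6488 0.2098] yaw_y 6.66 zt [ 0.    -0.001 -1.   ] w 0.0857 F [ 0.4 -0.3  0.1] ff 0.0 j [-1.58  0.49  0.28  1.57 -0.14  1.11 -1.15]
tool delta [-0.8168  0.3145  0.0107]
```

```bash
python3 -m inch '[[1,[-0.037,0.0143,0],0],[1,[-0.037,0.0143,0],0],[1,[-0.037,0.0143,0],0],[1,[-0.037,0.0143,0],0],[1,[-0.037,0.0143,0],0]]' >/dev/null
python3 -m inch '[[1,[-0.037,0.0143,0],0],[1,[-0.037,0.0143,0],0],[1,[-0.037,0.0143,0],0],[1,[-0.037,0.0143,0],0],[1,[-0.037,0.0143,0],0]]' >/dev/null
python3 st.py 0.592 -0.126 0.2
python3 -m inch '[[1,[-0.037,0.0143,0],0],[1,[-0.037,0.0143,0],0],[1,[-0.037,0.0143,0],0],[1,[-0.037,0.0143,0],0],[1,[-0.037,0.0143,0],0]]' >/dev/null
python3 -m inch '[[1,[-0.037,0.0143,0],0],[1,[-0.037,0.0143,0],0],[1,[-0.037,0.0143,0],0],[1,[-0.037,0.0143,0],0],[1,[-0.037,0.0143,0],0]]' >/dev/null
python3 -m inch '[[1,[-0.037,0.0143,0],0],[1,[-0.037,0.0143,0],0],[1,[0,0,0],0],[1,[0,0,0],0]]' >/dev/null
python3 st.py 0.592 -0.126 0.2
python3 - <<'E'
from h import *
f=grab_frame("wrist");cv2.imwrite("pics/w1.png",f["frame"])
X=pts(f);z=X[...,2];m=(abs(z-.070)<.006)&(f["frame"].min(2)>90)
n,l,s,c=cv2.connectedComponentsWithStats(m.astype(np.uint8))
for i in range(1,n):
    if s[i,4]>300:
        q=X[l==i];(a,b),r=cv2.minEnclosingCircle(q[:,:2].astype(np.float32));print(s[i],q.mean(0).round(4),round(a,4),round(b,4),round(r,4))
E
```

```text
1.85 [0.3718 0.297  0.2104] yaw_y 7.14 zt [ 0.  0. -1.] w 0.0854 F [1.8 0.4 0.4] ff 0.0 j [-1.2   0.15  0.44  2.04 -0.07  0.97 -0.6 ]
tool delta [-0.4471  0.1659  0.0104]
3.02 [ 0.5949 -0.1247  0.21  ] yaw_y 6.79 zt [-0.001 -0.002 -1.   ] w 0.0854 F [-0.7  0.3  0.3] ff 0.0 j [-0.39  0.43  0.67  1.76 -0.3   1.06  0.5 ]
tool delta [-0.0009 -0.003   0.01  ]
[ 256  170   45   43 1473] [ 0.594  -0.1253  0.0702] 0.5942 -0.1263 0.0216
[ 107  179   43   41 1329] [ 0.4492 -0.1503  0.0705] 0.4491 -0.1514 0.0218
```

View pics/w1.png

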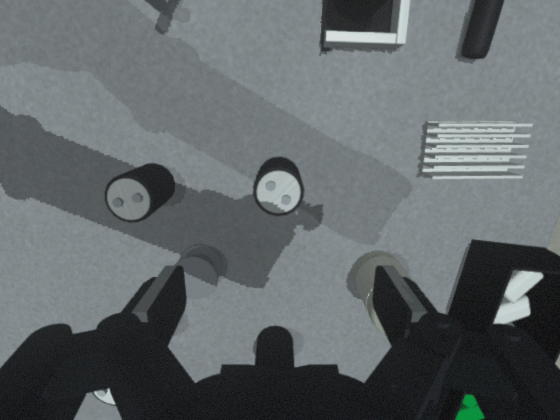

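The wrist view shows the short cap A at (278,192). It measures (0.594, -0.126), within 2 mm of the top-camera value. Descending and gripping.

```bash
python3 -m inch '[[1,[-0.001,-0.002,0.036],0],[1,[0,0,0.036],0],[1,[0,0,0.036],0],[1,[0,0,0.036],0],[1,[0,0,0.018],0]]' >/dev/null
python3 -m inch '[[1,[0,0,0.018],0],[1,[0,0,0],0],[1,[0,0,0],0]]' >/dev/null
python3 st.py
python3 -m inch '[[-0.2,[0,0,0],0],[-0.2,[0,0,0],0],[-0.6,[0,0,0],0],[-0.6,[0,0,0],0],[-1,[0,0,0],0]]' 50
python3 -m inch '[[-1,[0,0,0],0],[-1,[0,0,0],0],[-1,[0,0,0],0],[-1,[0,0,0],0]]' 50
python3 st.py
```

```text
3.73 [ 0.5924 -0.1207  0.03  ] yaw_y 7.07 zt [-0.002  0.001 -1.   ] w 0.085 F [0.3 0.4 0.8] ff 0.0 j [-0.29  0.65  0.53  1.89 -0.47  0.73  0.63]
clock: 4.15
eef_pos: [0.5941, -0.1224, 0.0322]
orientation: [2.083, 2.35, 0.003]
contact_force: [-2.0, -0.0, 7.5]
width: 0.0486
finger_force: 50.6
clock: 4.48
eef_pos: [0.5941, -0.1225, 0.0322]
orientation: [2.083, 2.35, 0.003]
contact_force: [-1.7, 1.9, 7.1]
width: 0.0482
finger_force: 50.6
4.48 [ 0.5941 -0.1225  0.0322] yaw_y 6.89 zt [ 0.002  0.001 -1.   ] w 0.0482 F [-1.7  1.9  7.1] ff 50.64705312252045 j [-0.28  0.64  0.53  1.89 -0.47  0.74  0.63]
```

```bash
python3 -m inch '[[-1,[0,0,-0.02],0],[-1,[0,0,-0.035],0],[-1,[0,0,-0.035],0],[-1,[0,0,-0.035],0],[-1,[0,0,-0.035],0]]' >/dev/null
python3 -m inch '[[-1,[0,0,0],0],[-1,[0,0,0],0]]' >/dev/null
python3 st.py 0.631 0.257 0.19
```

```text
5.07 [ 0.5945 -0.1228  0.1929] yaw_y 6.89 zt [ 0.005  0.    -1.   ] w 0.0481 F [-0.6  0.2 -3. ] ff 52.7028751373291 j [-0.39  0.44  0.66  1.78 -0.32  1.02  0.51]
tool delta [0.3726 0.0818 0.0033]
```

```bash
python3 -m inch '[[-1,[0.02,0.004,0],0],[-1,[0.036,0.008,0],0],[-1,[0.036,0.008,0],0],[-1,[0.036,0.008,0],0],[-1,[0.036,0.008,0],0]]' >/dev/null
python3 -m inch '[[-1,[0.036,0.008,0],0],[-1,[0.036,0.008,0],0],[-1,[0.036,0.008,0],0],[-1,[0.036,0.008,0],0],[-1,[0.036,0.008,0],0]]' >/dev/null
python3 -m inch '[[-1,[0.0286,0.0058,0],0],[-1,[0,0,0],0],[-1,[0,0,0],0],[-1,[0,0,0],0]]' >/dev/null
python3 st.py 0.631 0.257 0.19
python3 - <<'E'
from h import *
for n in("wrist","scene","top"):
    f=grab_frame(n);cv2.imwrite(f"pics/{n}2.png",f["frame"])
    X=pts(f);g=f["frame"].astype(int)
    q=X[(abs(X[...,2]-.025)<.004)&(g.min(2)>130)]
    # frame coords about nominal origin
    o=np.array([.642,.162]);ex=np.array([.9928,.1196]);ey=np.array([-.1196,.9928])
    a=(q[:,:2]-o)@ex;b=(q[:,:2]-o)@ey
    k=(abs(a)<.06)&(abs(b)<.15);a,b=a[k],b[k]
    print(n,k.sum(),"hist y(5mm):",dict(zip(range(-150,150,5),np.histogram(b[(a>-.03)&(a<.03)],np.arange(-.15,.1501,.005))[0])))
    print(" back wall a:",np.histogram(a[(b>.065)&(b<.12)],np.arange(-.06,.061,.005))[0])
    z=X[...,2];t=X[(z>.2-.01)&(z<.25)]
E
```

```text
6.23 [0.6287 0.256  0.1888] yaw_y 6.86 zt [-0.002 -0.002 -1.   ] w 0.0483 F [ 0.6 -1.3 -1.1] ff 52.65833079814911 j [-0.88  0.56  0.6   1.59 -0.34  1.09 -0.08]
tool delta [ 0.0007  0.0023 -0.0013]
wrist 2271 hist y(5mm): {-150: np.int64(0), -145: np.int64(0), -140: np.int64(0), -135: np.int64(7), -130: np.int64(0), -125: np.int64(0), -120: np.int64(0), -115: np.int64(0), -110: np.int64(0), -105: np.int64(0), -100: np.int64(0), -95: np.int64(0), -90: np.int64(0), -85: np.int64(0), -80: np.int64(0), -75: np.int64(0), -70: np.int64(0), -65: np.int64(0), -60: np.int64(0), -55: np.int64(0), -50: np.int64(0), -45: np.int64(0), -40: np.int64(0), -35: np.int64(0), -30: np.int64(0), -25: np.int64(0), -20: np.int64(0), -15: np.int64(0), -10: np.int64(0), -5: np.int64(0), 0: np.int64(0), 5: np.int64(0), 10: np.int64(0), 15: np.int64(0), 20: np.int64(0), 25: np.int64(0), 30: np.int64(0), 35: np.int64(0), 40: np.int64(0), 45: np.int64(0), 50: np.int64(0), 55: np.int64(0), 60: np.int64(0), 65: np.int64(0), 70: np.int64(0), 75: np.int64(0), 80: np.int64(0), 85: np.int64(0), 90: np.int64(0), 95: np.
[... 1959 characters left out ...]
.int64(0), -30: np.int64(0), -25: np.int64(0), -20: np.int64(0), -15: np.int64(0), -10: np.int64(0), -5: np.int64(0), 0: np.int64(0), 5: np.int64(0), 10: np.int64(0), 15: np.int64(0), 20: np.int64(0), 25: np.int64(0), 30: np.int64(6), 35: np.int64(10), 40: np.int64(2), 45: np.int64(0), 50: np.int64(1), 55: np.int64(0), 60: np.int64(0), 65: np.int64(0), 70: np.int64(0), 75: np.int64(0), 80: np.int64(0), 85: np.int64(0), 90: np.int64(0), 95: np.int64(0), 100: np.int64(0), 105: np.int64(0), 110: np.int64(0), 115: np.int64(0), 120: np.int64(4), 125: np.int64(5), 130: np.int64(0), 135: np.int64(0), 140: np.int64(0), 145: np.int64(0)}
 back wall a: [7 6 2 0 0 0 0 0 0 0 0 0 0 0 0 0 0 0 0 4 9 3 0 0]
```

View pics/scene2.png

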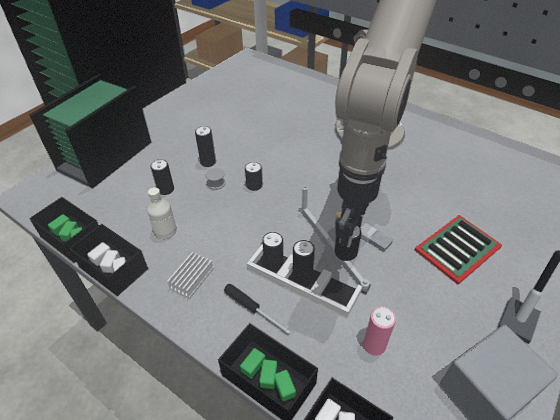

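The scene view shows the cap held above bay0 at about (347,245), with the others standing undisturbed. The wall histograms put the bay0 centre about 3 mm towards -y and 5 mm towards +x of the cap. I'll correct for that and lower.

```bash
python3 -m inch '[[-1,[-0.003,0.005,0],0],[-1,[0,0,0.035],0],[-1,[0,0,0.035],0],[-1,[0,0,0.03],0],[-1,[0,0,0],0]]' >/dev/null
python3 -m inch '[[-1,[0,0,0.02],0],[-1,[0,0,0.015],0],[-1,[0,0,0.01],0],[-1,[0,0,0.006],0],[-1,[0,0,0],0]]'
python3 -m inch '[[-1,[0,0,0.002],0],[-1,[0,0,0.001],0],[-1,[0,0,0.001],0],[-1,[0,0,0],0]]'
python3 st.py
```

```text
clock: 7.22
eef_pos: [0.6345, 0.2545, 0.0386]
orientation: [-2.084, -2.35, 0.002]
contact_force: [-0.5, -0.4, -1.4]
width: 0.0482
finger_force: 52.6
clock: 7.55
eef_pos: [0.6353, 0.255, 0.0359]
orientation: [2.084, 2.351, 0.001]
contact_force: [0.3, 0.7, -1.7]
width: 0.048
finger_force: 52.6
7.55 [0.6353 0.255  0.0359] yaw_y 6.89 zt [ 0.001  0.    -1.   ] w 0.048 F [ 0.3  0.7 -1.7] ff 52.646448612213135 j [-0.81  0.74  0.5   1.68 -0.45  0.84  0.01]
```

```bash
python3 -m inch '[[-1,[-0.001,0,0.0015],0],[-1,[0,0,0.001],0],[-1,[0,0,0.001],0],[-1,[0,0,0],0]]'
python3 -m inch '[[-1,[0,0,0.001],0],[-1,[0,0,0],0]]'
```

```text
clock: 7.88
eef_pos: [0.6352, 0.2537, 0.0323]
orientation: [-2.084, -2.351, -0.0]
contact_force: [-1.4, -0.7, 2.6]
width: 0.0479
finger_force: 52.9
clock: 8.05
eef_pos: [0.6353, 0.2537, 0.0323]
orientation: [-2.084, -2.35, -0.001]
contact_force: [-4.4, -0.6, 10.5]
width: 0.048
finger_force: 53.7
```

```bash
python3 -m inch '[[-0.2,[0,0,-0.001],0],[0.3,[0,0,0],0],[0.6,[0,0,0],0],[1,[0,0,0],0],[1,[0,0,0],0]]' 20
python3 -m inch '[[1,[0,0,0],0],[1,[0,0,-0.02],0],[1,[0,0,-0.035],0],[1,[0,0,-0.035],0],[1,[0,0,-0.035],0]]'
python3 -m inch '[[1,[0,0,-0.035],0],[1,[0,0,0],0],[1,[0,0,0],0]]'
python3 - <<'E'
from h import *
f=grab_frame("wrist");cv2.imwrite("pics/w3.png",f["frame"])
f=grab_frame("scene");X=pts(f);z=X[...,2];g=f["frame"].astype(int)
o=np.array([.642,.162]);ex=np.array([.9928,.1196]);ey=np.array([-.1196,.9928])
for nm in("wrist","scene","top"):
    f=grab_frame(nm);X=pts(f);z=X[...,2];m=(abs(z-.071)<.006)&(f["frame"].min(2)>90)
    q=X[m];k=np.hypot(q[:,0]-.635,q[:,1]-.25)<.05;q=q[k]
    if len(q)>20:
        (a,b),r=cv2.minEnclosingCircle(q[:,:2].astype(np.float32));d=np.array([a,b])-o
        print(nm,len(q),q[:,2].mean().round(4),round(a,4),round(b,4),round(r,4),"frame",(d@ex).round(4),(d@ey).round(4))
    q=X[(z>.085)&(z<.105)];k=np.hypot(q[:,0]-.458,q[:,1]-.0345)<.03;print("post",k.sum(),q[k].mean(0).round(4))
E
python3 st.py
```

```text
clock: 8.47
eef_pos: [0.6352, 0.2538, 0.0317]
orientation: [2.084, 2.351, -0.0]
contact_force: [0.1, -0.1, -0.9]
width: 0.0855
finger_force: 0.0
clock: 8.88
eef_pos: [0.6348, 0.2535, 0.158]
orientation: [-2.084, -2.35, 0.002]
contact_force: [0.5, 0.7, 0.1]
width: 0.0858
finger_force: 0.0
clock: 9.13
eef_pos: [0.6367, 0.2542, 0.1946]
orientation: [2.083, 2.349, 0.008]
contact_force: [0.2, -0.2, -1.3]
width: 0.0851
finger_force: 0.0
wrist 1643 0.0702 0.6354 0.2501 0.0216 frame 0.004 0.0883
post 0 [nan nan nan]
scene 236 0.0704 0.6352 0.2486 0.024 frame 0.0036 0.0868
post 33 [0.4612 0.0378 0.0933]
top 157 0.0704 0.6346 0.2508 0.0224 frame 0.0032 0.0891
post 21 [0.4574 0.0344 0.0963]
9.38 [0.6342 0.2536 0.1902] yaw_y 6.89 zt [-0.003 -0.001 -1.   ] w 0.0854 F [ 0.7  0.6 -0.5] ff 0.0 j [-0.87  0.57  0.6   1.58 -0.35  1.1  -0.07]<stdin>:11: RuntimeWarning: Mean of empty slice.
  ret = um.true_divide(
```

View pics/w3.png

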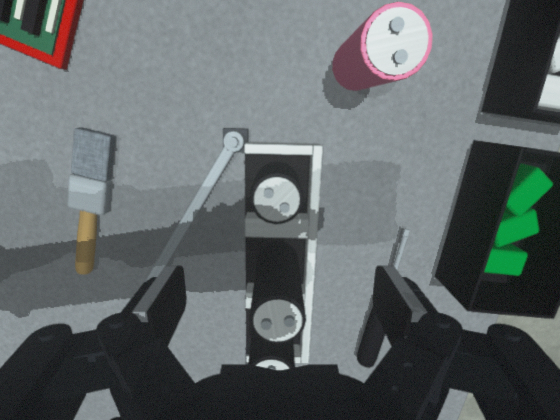

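The wrist view shows the cap upright in bay0 at (277,199). It measures (0.635, 0.250), which is within about 1 mm of the bay centre. Next is the keeper: I'll go above the post at (0.458, 0.0345).

```bash
python3 -m inch '[[1,[-0.0245,-0.0251,0],0],[1,[-0.0245,-0.0251,0],0],[1,[-0.0245,-0.0251,0],0],[1,[-0.0245,-0.0251,0],0],[1,[-0.0245,-0.0251,0],0]]' >/dev/null
python3 -m inch '[[1,[-0.0245,-0.0251,0],0],[1,[-0.0245,-0.0251,0],0],[1,[-0.0245,-0.0251,0],0],[1,[0,0,0],0],[1,[0,0,0],0]]' >/dev/null
python3 st.py 0.458 0.0345 0.06
python3 - <<'E'
from h import *
f=grab_frame("wrist");X=pts(f);z=X[...,2]
q=X[(z>.088)&(z<.108)];k=np.hypot(q[:,0]-.458,q[:,1]-.0345)<.03;print("post",k.sum(),q[k].mean(0).round(4))
E
```

```text
10.22 [0.4579 0.0339 0.1915] yaw_y 6.72 zt [-0.001  0.001 -1.   ] w 0.0857 F [0.6 1.1 0.1] ff 0.0 j [-0.85  0.16  0.72  2.11 -0.13  0.92  0.06]
tool delta [0.0005 0.0004 0.1315]
post 255 [0.4599 0.0365 0.0954]
```

```bash
python3 -m inch '[[1,[0.001,0.001,0.035],0],[1,[0,0,0.035],0],[1,[0,0,0.035],0],[1,[0,0,0.02],0],[1,[0,0,0.006],0]]' >/dev/null
python3 -m inch '[[-0.3,[0,0,0],0],[-0.3,[0,0,0],0],[-0.5,[0,0,0],0],[-0.7,[0,0,0],0],[-1,[0,0,0],0]]' 25
python3 -m inch '[[-1,[0,0,0],0],[-1,[0,0,0],0],[-1,[0,0,0],0],[-1,[0,0,0],0]]' 25
python3 st.py
```

```text
clock: 11.1
eef_pos: [0.4611, 0.0367, 0.062]
orientation: [2.083, 2.35, 0.004]
contact_force: [-0.3, 0.2, 0.0]
width: 0.0252
finger_force: 0.0
clock: 11.43
eef_pos: [0.461, 0.0364, 0.0617]
orientation: [2.084, 2.35, 0.003]
contact_force: [0.8, 0.3, 6.7]
width: 0.0127
finger_force: 24.4
11.43 [0.461  0.0364 0.0617] yaw_y 6.87 zt [ 0.002  0.001 -1.   ] w 0.0127 F [0.8 0.3 6.7] ff 24.44530874490738 j [-0.7   0.4   0.6   2.21 -0.39  0.63  0.29]
```

```bash
python3 -m inch '[[-1,[-0.005,0.0087,0],0],[-1,[-0.005,0.0087,0],0],[-1,[-0.0044,0.009,0],0],[-1,[-0.0044,0.009,0],0],[-1,[0,0,0],0]]'
python3 -m inch '[[-1,[-0.0038,0.0092,0],0],[-1,[-0.0038,0.0093,0],0],[-1,[-0.0031,0.0095,0],0],[-1,[-0.0031,0.0096,0],0],[-1,[0,0,0],0]]'
python3 st.py
```

```text
clock: 11.85
eef_pos: [0.4995, 0.0204, 0.0617]
orientation: [2.084, 2.348, 0.001]
contact_force: [-0.7, -2.6, 8.6]
width: 0.0126
finger_force: 25.6
clock: 12.27
eef_pos: [0.5382, 0.0112, 0.0616]
orientation: [2.083, 2.348, 0.001]
contact_force: [-0.2, -4.1, 9.5]
width: 0.0125
finger_force: 25.7
12.27 [0.5382 0.0112 0.0616] yaw_y 6.85 zt [ 0.002 -0.001 -1.   ] w 0.0125 F [-0.2 -4.1  9.5] ff 25.703926384449005 j [-0.58  0.51  0.57  2.04 -0.42  0.71  0.37]
```

Smooth, with low forces. I'll continue the arc and watch for the stop.

```bash
python3 -m inch '[[-1,[-0.0024,0.0097,0],0],[-1,[-0.0024,0.0097,0],0],[-1,[-0.0018,0.0099,0],0],[-1,[-0.0017,0.0099,0],0],[-1,[0,0,0],0]]'
python3 -m inch '[[-1,[-0.001,0.0099,0],0],[-1,[-0.001,0.01,0],0],[-1,[-0.0004,0.008,0],0],[-1,[0,0.005,0],0],[-1,[0,0,0],0]]'
python3 -m inch '[[-1,[0,0.002,0],0],[-1,[0,0,0],0]]'
python3 -m inch '[[-1,[0,0.002,0],0],[-1,[0,0,0],0]]'
```

```text
clock: 12.68
eef_pos: [0.578, 0.0079, 0.0615]
orientation: [2.083, 2.348, 0.001]
contact_force: [0.2, -4.3, 6.9]
width: 0.0128
finger_force: 25.7
clock: 13.1
eef_pos: [0.6105, 0.0096, 0.0615]
orientation: [2.083, 2.348, 0.001]
contact_force: [0.6, -3.7, 5.7]
width: 0.0124
finger_force: 25.6
clock: 13.27
eef_pos: [0.6116, 0.0097, 0.0615]
orientation: [2.084, 2.348, -0.0]
contact_force: [0.3, -5.1, 5.6]
width: 0.0121
finger_force: 25.6
clock: 13.43
eef_pos: [0.6127, 0.0098, 0.0615]
orientation: [2.085, 2.349, -0.002]
contact_force: [-2.7, -4.5, 7.5]
width: 0.0126
finger_force: 25.8
```

```bash
python3 -m inch '[[-1,[0,0.002,0],0],[-1,[0,0,0],0],[-1,[0,0,0],0]]'
python3 -m inch '[[-1,[0,0.002,0],0],[-1,[0,0,0],0],[-1,[0,0,0],0]]'
python3 -m inch '[[-1,[0,0.002,0],0],[-1,[0,0,0],0],[-1,[0,0,0],0]]'
```

```text
clock: 13.68
eef_pos: [0.6127, 0.0098, 0.0614]
orientation: [-2.084, -2.347, 0.005]
contact_force: [-7.8, -5.2, 12.4]
width: 0.0126
finger_force: 26.3
clock: 13.93
eef_pos: [0.6128, 0.0097, 0.0612]
orientation: [-2.083, -2.344, 0.009]
contact_force: [-13.3, -4.7, 18.1]
width: 0.0126
finger_force: 26.9
clock: 14.18
eef_pos: [0.6127, 0.0097, 0.0611]
orientation: [-2.081, -2.342, 0.012]
contact_force: [-17.7, -4.9, 22.6]
width: 0.0127
finger_force: 27.6
```

The bar has met its stop: x is held at 0.6127 while the force rises. I'll relax the push, release and retreat straight up.

```bash
python3 -m inch '[[-1,[0,-0.003,0],0],[-1,[0,-0.002,0],0],[-1,[0,0,0],0]]'
python3 -m inch '[[-0.6,[0,0,0],0],[-0.2,[0,0,0],0],[0.4,[0,0,0],0],[1,[0,0,0],0],[1,[0,0,0],0]]'
python3 -m inch '[[1,[0,0,0],0],[1,[0,0,-0.035],0],[1,[0,0,-0.035],0],[1,[0,0,-0.035],0],[1,[0,0,-0.035],0]]' >/dev/null
python3 -m inch '[[1,[-0.035,-0.02,0],0],[1,[-0.035,-0.02,0],0],[1,[-0.035,-0.02,0],0],[1,[-0.035,-0.02,0],0],[1,[0,0,0],0]]' >/dev/null
python3 st.py
python3 - <<'E'
from h import *
o=np.array([.642,.162]);ex=np.array([.9928,.1196]);ey=np.array([-.1196,.9928])
for n in("top","scene"):
    f=grab_frame(n);cv2.imwrite(f"pics/{n}9.png",f["frame"]);X=pts(f);z=X[...,2]
    q=X[(z>.085)&(z<.105)];k=np.hypot(q[:,0]-.613,q[:,1]-.008)<.02;p=q[k].mean(0);print(n,"post",p.round(4),((p[:2]-o)@ex).round(4),((p[:2]-o)@ey).round(4))
    d=X[...,:2]-o;a=d@ex;b=d@ey;m=(z>.012)&(z<.03)&(a<-.036)&(a>-.07)&(abs(b)<.12)
    print("bar slope",np.polyfit(b[m],a[m],1).round(4),m.sum())
    for c in[(.6355,.2505,.07),(.6449,.1557,.12),(.6485,.0701,.095),(.4481,-.1503,.07),(.6147,-.3536,.095),(.4481,-.3364,.12),(.5071,-.2484,.038)]:
        w=X[(abs(z-c[2])<.004)&(np.hypot(X[...,0]-c[0],X[...,1]-c[1])<.04)];print(c,len(w),w.mean(0).round(4) if len(w) else "")
f=cv2.resize(cv2.imread("pics/top9.png")[110:270,170:450],(784,448),interpolation=cv2.INTER_CUBIC);cv2.imwrite("pics/c9.png",f)
E
```

```text
clock: 14.43
eef_pos: [0.6127, 0.0097, 0.0613]
orientation: [-2.086, -2.349, 0.003]
contact_force: [-3.9, -5.7, 8.6]
width: 0.0127
finger_force: 26.0
clock: 14.85
eef_pos: [0.6141, 0.012, 0.0606]
orientation: [-2.083, -2.351, 0.0]
contact_force: [0.5, -0.0, -0.1]
width: 0.0649
finger_force: 0.0
15.68 [ 0.5474 -0.1467  0.2018] yaw_y 6.18 zt [-0.    -0.003 -1.   ] w 0.0859 F [-0.4 -0.8  0.2] ff 0.0 j [-0.41  0.37  0.72  1.86 -0.28  1.01  0.53]
top post [0.6102 0.0071 0.0947] -0.0501 -0.15
bar slope [ 0.0231 -0.0463] 350
(0.6355, 0.2505, 0.07) 183 [0.6323 0.2489 0.0697]
(0.6449, 0.1557, 0.12) 209 [0.6446 0.1553 0.1202]
(0.6485, 0.0701, 0.095) 192 [0.6473 0.0703 0.0951]
(0.4481, -0.1503, 0.07) 0 
(0.6147, -0.3536, 0.095) 217 [ 0.6134 -0.3537  0.0954]
(0.4481, -0.3364, 0.12) 241 [ 0.4473 -0.336   0.1202]
(0.5071, -0.2484, 0.038) 0 
scene post [0.6143 0.0103 0.0939] -0.0457 -0.1473
bar slope [ 0.0166 -0.042 ] 195
(0.6355, 0.2505, 0.07) 305 [0.6378 0.2502 0.0698]
(0.6449, 0.1557, 0.12) 293 [0.649  0.1581 0.1199]
(0.6485, 0.0701, 0.095) 256 [0.6523 0.073  0.0948]
(0.4481, -0.1503, 0.07) 152 [ 0.4515 -0.1474  0.07  ]
(0.6147, -0.3536, 0.095) 165 [ 0.6178 -0.3515  0.0951]
(0.4481, -0.3364, 0.12) 49 [ 0.4607 -0.3433  0.1197]
(0.5071, -0.2484, 0.038) 187 [ 0.5102 -0.2467  0.0375]
```

View pics/c9.png

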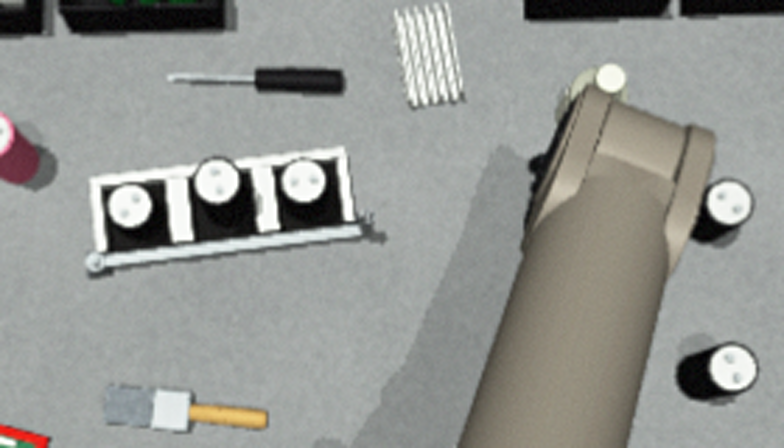

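View pics/scene9.png

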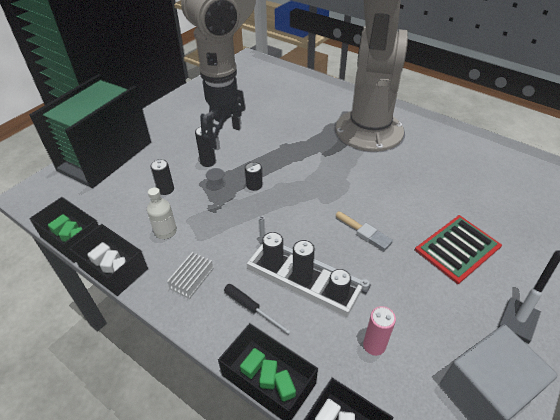

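The crop shows the bar lying along the frame front from (95,262) to (365,230), and all three caps standing in their bays. I'll check that the bar is parallel to the frame's back wall.

```bash
python3 - <<'E'
from h import *
o=np.array([.642,.162]);ex=np.array([.9928,.1196]);ey=np.array([-.1196,.9928])
for n in("top","scene"):
    S=[]
    for i in range(4):
        f=grab_frame(n);X=pts(f);z=X[...,2];d=X[...,:2]-o;a=d@ex;b=d@ey;g=f["frame"].min(2)
        m=(z>.012)&(z<.03)&(a<-.036)&(a>-.07)&(abs(b)<.12)
        w=(abs(z-.025)<.005)&(g>130)&(a>.034)&(a<.058)&(abs(b+.003)<.125)
        S.append([np.polyfit(b[m],a[m],1)[0],np.polyfit(b[w],a[w],1)[0]])
    print(n,"bar, back wall slopes",np.mean(S,0).round(4),w.sum())
E
```

```text
top bar, back wall slopes [0.0242 0.0195] 192
scene bar, back wall slopes [0.0175 0.0278] 428
```

The bar and back wall are parallel within measurement noise, about 0 ± 0.01 rad, so the keeper is fully shut. Handing in.

```bash
python3 -c "
from rig import finish_job
print(finish_job())"
```

```text
the job is handed in; nothing more can be done
None
```

The missing short capacitor now stands upright and released in bay0, the keeper bar is shut against its stop, nothing was seen knocked over or out of place, and the job was handed in at about 16 s on the robot's clock.

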